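Book out the blue label order with the cordless scanner

ROBOT

A 6-joint arm with a two-finger parallel gripper is mounted at the origin on the work surface. World frame = base frame: x ahead of the robot, y to its left, z up, the work surface at z = 0. Lengths are in m, angles in rad, forces in N, time in s.
With the tool pointing down it reaches from about 0.35 to 0.725 m from the base axis. Payload 4.3 kg.
Tool frame: the origin (TCP) lies on the centre line of the jaws, within the pads' length; the fingertips stand 25 mm ahead of it and the grasp point (between the pads) lies 6 mm ahead of it (ctrl.nose_length is the distance from the TCP to the fingertips, in m); z points along the fingers, y is the line along which they close (so a half turn about z gives the same grasp; the last joint's range is limited). The gripper opens to 85 mm and grips with 20 to 120 N. Pads are 22 mm wide; open, the fingers measure 114 mm over their backs; the gripper's body (76 mm by 85 mm) begins 54 mm behind the grasp point. The pads swing forward as they close: fully open they stand 13 mm farther back than shut.
Start: joints at [-1.294, 0.377, 0.081, 1.274, 0, 1.46], TCP at [0.217, -0.533, 0.256] pointing down, gripper open.
Joint ranges: [-2.72, 2.72], [-0.84, 1.66], [-1.02, 1.22], [-1.77, 2.12], [-1.37, 1.28], [-3.14, 3.14]. Speed limits (rad/s): [2.57, 2.57, 3.14, 3.14, 3.14, 3.14].

INTERFACE

Orientations are given as a rotation vector (axis times angle).
In Python, from plant import ctrl, get_obs, get_image, workorder gives the robot as it stands. Calls block until the motion is done:
- ctrl.goto(position, orientation): joint-space move of the TCP to a pose.
- ctrl.movel(position, rate=0.15, ori=None, force_limit=None): straight line of the TCP; ori=None keeps the orientation; rate is the mean speed in m/s. With force_limit (N) it stops when the force on the tool has changed by that much, and returns True; else False.
- ctrl.move_joints(angles): joint-space move.
- ctrl.gripper_to(opening, newtons=None): finger opening in m; newtons is the grip in N (None keeps the last); returns when the fingers have stopped.
- ctrl.pause(seconds).
- ctrl.solve_ik(position, orientation): joint angles nearest the present ones, or None.
- get_obs(): the state.
- get_image(name): name is "scene" or "top"; returns a dict with "img" (384x512x3 uint8, red, green, blue), "range_z" (384x512 float32, m along the optical axis (not along the pixel's ray), 0 where there is no reading), "fx", "fy", "cx", "cy" (pixels), "k1" (the pictures are not rectified: a ray, as slopes to the right and down, at radius r is drawn at 1 + k1 r^2 times it, then the intrinsics apply), "rvec" (rotation vector, rad) and "tvec" (3), from world to camera coordinates, as OpenCV has them. Camera axes: x right, y down, z forward; pixel columns grow to the right and rows downward; lengths in m; the calibration is good to about 2 mm. A picture is of the moment at which its call begins.
A pose or a line that the arm cannot do raises ctrl.IKError and nothing moves.
- workorder.finish_job(): hands the job in; it is judged then, once.
The state is a dict: "t": time; "joints": joint angles; "joint_vel": joint speeds; "joint_torque": joint torques, N m; "position": TCP position; "ee_rot": TCP orientation; "wrist_force": force on the tool from outside, world axes, zero at the start; "ft_torque": the same for the moment, N m; "opening": finger opening in m; "gripper_force": force on a finger pad.
Only numpy, scipy, OpenCV 4.12 (cv2) and the standard library are available. Lean on these libraries where they do the work, as an engineer would, in place of code of your own. Each camera call takes 0.05 s, during which the arm holds its last target. There are 200 camera calls.

TASK

Book out the blue order at the label shop's packing bench: take the cordless barcode scanner out of its cradle, hold its window squarely in front of the barcode on the blue-banded docket, aimed at the middle of the bars from about 10 cm, and keep it still there for a good second. Do not touch either order stand, do not read the orange docket and leave the other things on the bench where they are. Then lower the scanner back into its cradle, fully home and facing the way it did, and let go.

Things in the scene. Friction and masses are not known exactly. Their poses are not given: they have to be found in the camera images.
- scanner: Cordless pistol barcode scanner, 0.28 kg, 155 mm tall, upright in the cradle at the start. Origin: centre of the flat bottom of its black handle. x: the way it looks, z: up the handle. Handle straight, 36 (x) by 28 mm (y), 106 long, yellow trigger in front under the head. Centre of mass within 10 mm of the handle's axis, in its upper half.
- scanner_window (a point): Centre of the dark red reading window in the front of the scanner's nose, 62.5 mm ahead (x) of and 128.5 mm above (z) the scanner's origin; axes as the scanner's: the beam leaves here along +x. It reads by itself, there is nothing to press.
- scanner_head (a point): Middle of the scanner's grey head, on the handle's axis, 128.5 mm above the scanner's origin; the place to grip. Head: 68 mm long (x from -28 to +40), flat parallel sides 46 mm apart (y), z from 106 to 151 mm. A black nose joins it in front: x from 38 to 62 mm, 60 mm wide, 52 mm high. Axes as the scanner's.
- cradle: Scanner cradle, fixed to the bench: black foot 130 (x) by 100 mm (y), 12 mm thick, with an upright grey open-topped holster in its middle, walls to 62 mm and a flared mouth to 73 mm above the bench, 72 by 64 mm over all. Origin: under the foot's centre at bench level. x: the way the scanner looks when it stands in it, z up.
- cradle_floor (a point): Centre of the holster's floor, 12 mm above the bench: the bottom of the scanner's handle (its origin) rests here when fully home. The holster is 44 by 36 mm inside: 4 mm of play on each side of the handle.
- stand_blue: Fixed aluminium order stand of the blue order: foot 140 mm wide (y), 220 mm deep (x from -115 to +105 mm), a stack of cut labels with blue print on its front part (top 28 mm high), behind it a back plate that faces -x, leaning back 40 degrees from upright, its top edge at x = 102 mm, 150 mm high. Origin: under the foot at bench level; z up.
- docket_blue: White card 124 mm wide, 165 mm long on the blue stand's back plate; blue band along its top edge and, just below, the barcode (black bars, 64 by 30 mm). Origin: the barcode's centre on the card's face, 109 mm above the bench. z: straight out of the card towards the reader (40 degrees above level), x: up along the card, y: along its width.
- stand_orange: Fixed order stand of the orange order, the same in make and size as the blue one, with orange-printed labels. Same origin and axes. Not to be touched.
- docket_orange: Docket with an orange band and a barcode of its own on the orange stand, same size, origin (barcode centre) and axes as the blue one. Not to be read.
- label_roll: Loose bystander: roll of white labels standing on its end, 92 mm across, 60 mm high. Origin: centre of its underside.
- tape_dispenser: Loose bystander: black desk tape dispenser, 150 by 62 mm, 99 mm high. Origin: centre of its underside, x along its length.
- spray_bottle: Loose bystander: white and blue spray bottle with a red trigger head, 76 mm across, 223 mm high. Origin: centre of its underside.
- label_stack: Loose bystander: banded stack of cut labels, 75 by 105 mm, 36 mm high. Origin: centre of its underside.
There are look-alikes about, which are no part of the job. What is shaped like the scanner but green is not meant.

How it is judged:
By the outcome, as a careful person would: the job done as asked, in the order asked, and still so for the second after the job is handed in, with the robot touching nothing.
It also fails if it takes over 56 s, if anything falls off the work surface, if the arm or the gripper's body presses on something with over 40 N, if the wrist force passes 120 N, or if a joint passes its speed limit or range.

## Working session

There is one attempt and no reset: what is moved stays moved. The work goes in short steps, each a Python script; the robot and the scene stay as the last script left them, time stands still between calls to the robot, and variables do not carry over. Pictures are saved under pics/ and viewed, at most 10 in all, crops included, and the job is handed in when it is done.

```bash
ls; mkdir -p pics
cat > h.py <<'E'
import numpy as np, cv2, pickle
from plant import ctrl, get_obs, get_image, workorder
from scipy.spatial.transform import Rotation as R
def snap(n):
    d=get_image(n); pickle.dump(d,open(n+'.pkl','wb')); return d
def cam(d):
    Rm=cv2.Rodrigues(np.array(d['rvec'],float))[0]; t=np.array(d['tvec'],float).ravel(); return Rm,t
def slopes(d,u,v):
    x0=(np.asarray(u,float)-d['cx'])/d['fx'];y0=(np.asarray(v,float)-d['cy'])/d['fy']
    x,y=x0.copy(),y0.copy()
    for _ in range(20):
        s=1+d['k1']*(x*x+y*y); x,y=x0/s,y0/s
    return x,y
def ray(d,u,v):
    Rm,t=cam(d); x,y=slopes(d,u,v); return -Rm.T@t, Rm.T@np.array([x,y,1.])
def atz(d,u,v,z):
    c,r=ray(d,u,v); return c+r*(z-c[2])/r[2]
def tri(d1,p1,d2,p2):
    a,r=ray(d1,*p1); b,s=ray(d2,*p2); k=np.linalg.lstsq(np.c_[r,-s],b-a,rcond=None)[0]
    P,Q=a+r*k[0],b+s*k[1]; return (P+Q)/2,np.linalg.norm(P-Q)
def cloud(d):
    Rm,t=cam(d); v,u=np.mgrid[:384,:512]; x,y=slopes(d,u,v); z=d['range_z']
    P=np.stack([x*z,y*z,z],-1)-t; P=P@Rm; P[z==0]=np.nan; return P
def proj(d,P):
    Rm,t=cam(d); c=np.asarray(P)@Rm.T+t; x,y=c[...,0]/c[...,2],c[...,1]/c[...,2]; s=1+d['k1']*(x*x+y*y)
    return np.stack([d['fx']*x*s+d['cx'],d['fy']*y*s+d['cy']],-1)
def save(img,f,k=1):
    cv2.imwrite('pics/'+f,cv2.resize(img[...,::-1],None,fx=k,fy=k,interpolation=cv2.INTER_CUBIC))
E
python3 - <<'E'
from h import *
for n in('scene','top'):
    d=snap(n); save(d['img'],n+'0.png',1.5); print(n,cam(d)[0].round(2).tolist(),(-cam(d)[0].T@cam(d)[1]).round(3),d['fx'],d['k1'])
print(get_obs())
E
```

```text
pics
scene [[-0.63, 0.78, -0.0], [0.67, 0.53, -0.52], [-0.4, -0.33, -0.85]] [1.025 0.422 1.22 ] 427.6311555821033 -0.002668412448407706
top [[0.02, -1.0, -0.0], [-1.0, -0.02, -0.08], [0.08, 0.01, -1.0]] [ 0.348 -0.026  1.995] 480.85716547531814 0.05924046515515562
{'t': 0.1, 'joints': array([-1.29430355e+00,  3.78007049e-01,  7.97778954e-02,  1.27439966e+00,
        5.65049489e-06,  1.46054275e+00]), 'joint_vel': array([-6.38533542e-05, -1.38809919e-03,  4.17772251e-03,  7.57245291e-04,
       -3.39858532e-04, -1.02594820e-03]), 'joint_torque': array([ 1.17419037e-03, -4.64695001e+01,  2.70581889e+01,  1.19852467e-02,
       -1.03356274e-04,  7.05339829e-06]), 'position': array([ 0.21676176, -0.53200053,  0.25545166]), 'ee_rot': array([-3.08124578e+00, -6.03369733e-01,  2.30002909e-04]), 'wrist_force': array([ 0.22698578, -0.15242809,  0.43088576]), 'ft_torque': array([0.05326123, 0.01205092, 0.00802434]), 'gripper_force': 0.0, 'opening': 0.08552603209369707}
```

View pics/scene0.png

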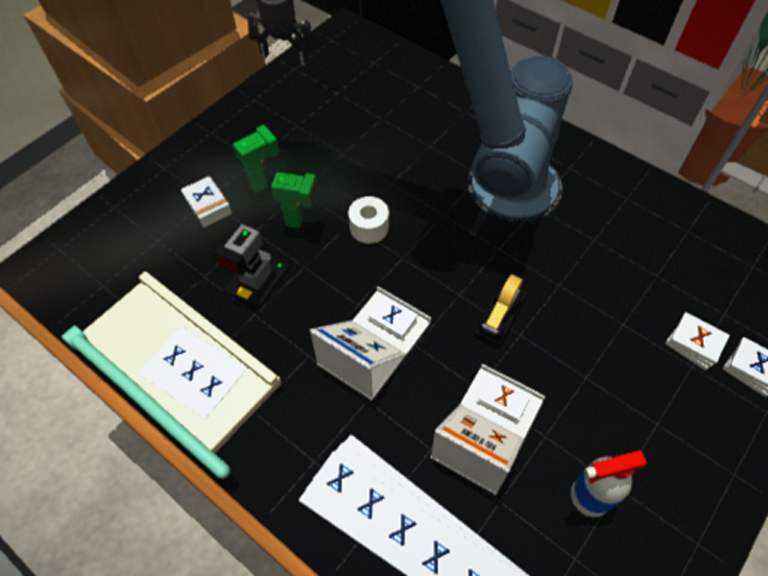

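View pics/top0.png

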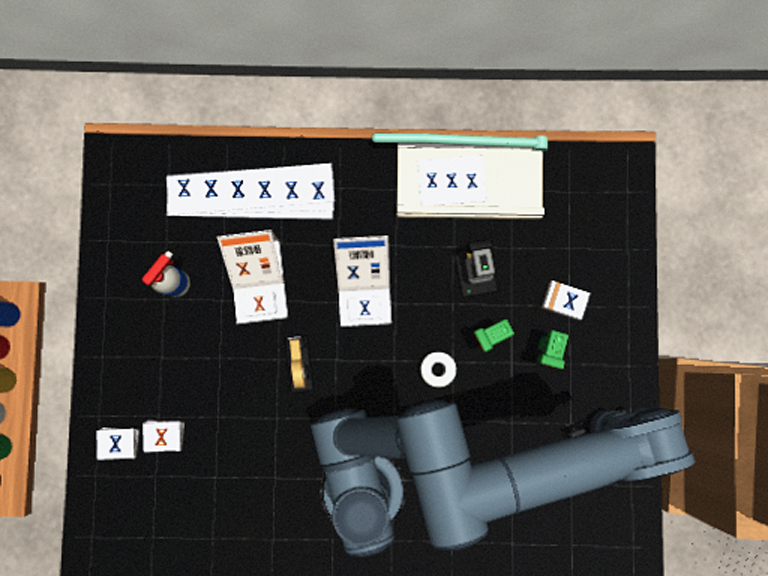

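The scene and top views show one grey scanner, at scene (242,240) and top (483,262). The look-alikes are the two green pistols, at scene (256,150) and (293,195), top (555,348) and (494,333). The blue stand is at scene (370,335) and top (362,280), with the orange stand beside it at top (252,275). I choose the grey scanner standing in the holster, and the blue-banded docket. Next I'll check both in an enlarged crop.

Run:
```python
from h import *
s=pickle.load(open('scene.pkl','rb'));t=pickle.load(open('top.pkl','rb'))
def c(d,u,v,w,h,k): return cv2.resize(d['img'][v:v+h,u:u+w],(w*k,h*k),interpolation=cv2.INTER_CUBIC)
a=np.vstack([np.hstack([c(s,135,140,65,48,6),c(t,295,150,65,48,6)]),np.hstack([c(s,200,185,65+25,65,4)[:, :390],c(t,215,150,65,43,6)[:260]]) if 0 else np.hstack([cv2.resize(c(s,200,185,90,66,4),(390,286)),cv2.resize(c(t,215,150,65,70,4),(390,286))])])
save(a,'crop.png')
Pt=cloud(t);Ps=cloud(s)
for n,P,d,b in(('top',Pt,t,(295,150,345,200)),('scene',Ps,s,(135,140,200,210))):
    q=P[b[1]:b[3],b[0]:b[2]].reshape(-1,3); im=d['img'][b[1]:b[3],b[0]:b[2]].reshape(-1,3)
    m=(q[:,2]>.12)
    print(n,m.sum(),q[m].min(0).round(3),q[m].max(0).round(3),np.median(q[m],0).round(3))
    hd=q[m&(q[:,2]>.15)]; r=cv2.minAreaRect((hd[:,:2]*1000).astype(np.float32)); print(r)
```

```text
top 365 [ 0.571 -0.325  0.121] [ 0.665 -0.257  0.178] [ 0.618 -0.293  0.164]
((618.0734252929688, -291.9280090332031), (92.01498413085938, 63.980979919433594), 3.0415539741516113)
scene 626 [ 0.57  -0.327  0.12 ] [ 0.666 -0.26   0.173] [ 0.627 -0.287  0.163]
((617.2406005859375, -296.97686767578125), (90.65444946289062, 59.29728698730469), 11.494473457336426)
```

View pics/crop.png

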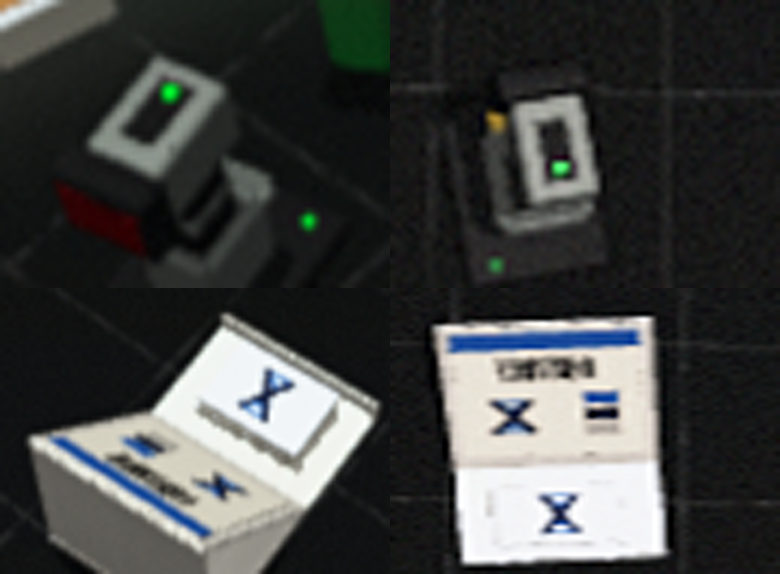

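The crop confirms the grey scanner: dark red window facing roughly +x with a slight turn to +y, head top at about top px (322,175). The blue docket's barcode sits just under the blue band, at about top px (241,170) and scene px (236,230). Next I'll measure accurately from both views.

```bash
cat > m.py <<'E'
from h import *
from scipy.optimize import minimize
s=pickle.load(open('scene.pkl','rb'));t=pickle.load(open('top.pkl','rb'));Pt=cloud(t);Ps=cloud(s)
# --- scanner: head+nose outline in height mask (top view)
K=8
def mask(d,P,b):
    return (np.nan_to_num(P[b[1]:b[3],b[0]:b[2],2])>.135)
bx={'top':(300,150,350,195),'scene':(135,140,195,195)}
M={'top':mask(t,Pt,bx['top']).astype(float),'scene':mask(s,Ps,bx['scene']).astype(float)}
def box(x0,x1,h,z0,z1): return np.array([[x,y,z] for x in(x0,x1) for y in(-h,h) for z in(z0,z1)])
parts=[box(-.028,.040,.023,.123,.151),box(.038,.062,.030,.123,.1545)]
def render(d,b,p):
    im=np.zeros(((b[3]-b[1])*K,(b[2]-b[0])*K),np.uint8)
    Rz=R.from_euler('z',p[2]).as_matrix()
    for q in parts:
        uv=(proj(d,q@Rz.T+[p[0],p[1],p[3]])-b[:2]+.5)*K-.5
        cv2.fillConvexPoly(im,cv2.convexHull(np.round(uv*16).astype(np.int32)),255,shift=4)
    return cv2.resize(im,(b[2]-b[0],b[3]-b[1]),interpolation=cv2.INTER_AREA)/255
def fit(views):
    f=lambda p:sum(((render(d,bx[n],p)-M[n])**2).sum() for n,d in views)
    best=min((minimize(f,[.61,-.293,a,.012],method='Nelder-Mead',options=dict(initial_simplex=np.array([.61,-.293,a,.012])+np.vstack([np.zeros(4),np.diag([.008,.008,.1,.006])]))) for a in(-.1,.05,.15,.25)),key=lambda r:r.fun)
    return best.x.round(4),round(best.fun,1)
print('both',fit([('top',t),('scene',s)])); print('top',fit([('top',t)])); print('scene',fit([('scene',s)]))
# head top face bright ring
q=Pt[150:195,300:350];im=t['img'][150:195,300:350].astype(float).mean(-1);m=(q[...,2]>.15)&(im>95)
print(m.sum(),cv2.minAreaRect((q[m][:,:2]*1000).astype(np.float32)),np.median(q[m][:,2]))
# --- docket
def bars(d,b):
    c=d['img'][b[1]:b[3],b[0]:b[2]].astype(float); w=np.clip(1-c.max(-1)/170,0,1); v,u=np.mgrid[b[1]:b[3],b[0]:b[2]]
    return (u*w).sum()/w.sum(),(v*w).sum()/w.sum()
for n,d in(('top',t),('scene',s)):
    hs=cv2.cvtColor(d['img'],cv2.COLOR_RGB2HSV); P=Pt if n=='top' else Ps
    bl=(hs[...,0]>100)&(hs[...,0]<125)&(hs[...,1]>120)&(hs[...,2]>90)
    reg=np.zeros(bl.shape,bool)
    if n=='top': reg[155:166,220:262]=1
    else: reg[215:248,208:250]=1
    bl&=reg&(np.nan_to_num(P[...,2])>.125)
    vv,uu=np.nonzero(bl); g=P[bl]; print(n,'band px',uu.mean(),vv.mean(),'xyz',g.mean(0).round(4),'ext',g.min(0).round(3),g.max(0).round(3))
    pl=P[(np.linalg.norm(P-np.array([.66,.055,.105]),axis=-1)<.06)&(P[...,2]>.06)]
    c=pl.mean(0);U,S,V=np.linalg.svd(pl-c);nn=V[2]*np.sign(V[2][2]);print('plane',len(pl),c.round(4),nn.round(3),'tilt',np.degrees(np.arcsin(nn[2])),'yaw',np.degrees(np.arctan2(-nn[1],-nn[0])),S[2]/len(pl)**.5)
    f=np.polyfit(g[:,1],g[:,0],1);print('band yaw',-np.degrees(np.arctan(f[0])))
pt,ps=bars(t,(231,165,250,174)),(0,0)
print('bar top',pt,Pt[int(pt[1]+.5),int(pt[0]+.5)],atz(t,*pt,.109))
print('reproject to scene',proj(s,atz(t,*pt,.109)))
for nm,a in(('green',(.50,-.31)),('green2',(.47,-.43))):
    k=np.linalg.norm(Pt[...,:2]-np.array(a),axis=-1)<.06; print(nm,np.nanmax(Pt[k][:,2]),Pt[k&(Pt[...,2]>.1)].mean(0))
z=np.vstack([c_[162:172] for c_ in ()]) if 0 else None
S=np.dstack([cv2.resize(t['img'][150:190,217:267],(750,600),interpolation=cv2.INTER_CUBIC)])
C=np.hstack([cv2.resize(t['img'][153:183,220:265],(390,260),interpolation=cv2.INTER_CUBIC),cv2.resize(s['img'][212:247,205:257],(390,262),interpolation=cv2.INTER_CUBIC)[:260]])
save(C,'dock.png')
E
python3 m.py
```

```text
both (array([ 0.6008, -0.2992,  0.1877,  0.0142]), np.float64(46.0))
top (array([ 0.5995, -0.2979,  0.1936,  0.0207]), np.float64(11.8))
scene (array([ 0.5877, -0.324 ,  0.187 , -0.0215]), np.float64(18.9))
150 ((605.4124755859375, -298.42352294921875), (63.53920364379883, 45.75891876220703), 9.842609405517578) 0.16436229516684278
top band px 239.77227722772278 162.54455445544554 xyz [0.65   0.0186 0.1378] ext [ 0.641 -0.041  0.126] [0.658 0.076 0.155]
plane 344 [0.6369 0.0473 0.1223] [-0.765 -0.049  0.642] tilt 39.973178118385384 yaw 3.6462761645813364 0.00408546547998541
band yaw 3.904978388734155
scene band px 230.25 230.65277777777777 xyz [0.651  0.0176 0.1403] ext [ 0.643 -0.041  0.131] [0.659 0.075 0.147]
plane 586 [0.6504 0.0464 0.1156] [-0.971 -0.209  0.121] tilt 6.922169346712704 yaw 12.129963851241072 0.017103366695332158
band yaw 4.190057161893199
bar top (np.float64(241.16866380284873), np.float64(169.27583088401536)) [0.62921849 0.01396201 0.10750046] [0.62790645 0.01324271 0.109     ]
reproject to scene [234.84243402 229.06513555]
green 0.16164998592883592 [ 0.44937235 -0.33329508  0.14291581]
green2 0.1541131422411601 [ 0.43133047 -0.47228991  0.13613876]
```

View pics/dock.png

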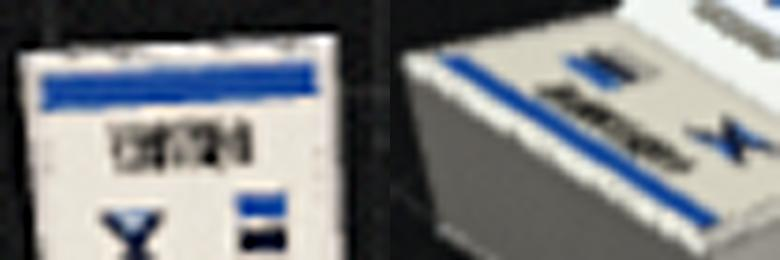

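```bash
cat > g.py <<'E'
from h import *
SC=np.array([.600,-.2988,.0125]); SY=.182; GX=-.002
BC=np.array([.629,.0165,.109]); BY=np.radians(3.8)
def pose(o,Rs,a,flip):
    zt=np.array([np.sin(a),0,-np.cos(a)]); yt=np.array([0,flip,0.]); xt=np.cross(yt,zt)
    T=Rs@np.c_[xt,yt,zt]; p=o+Rs@np.array([GX,0,.1285])-.006*T[:,2]
    return p,R.from_matrix(T).as_rotvec()
Rc=R.from_euler('z',SY).as_matrix()
Rd=R.from_euler('ZY',[BY,np.radians(40)]).as_matrix()
def scan_o(dist=.1): return BC-Rd[:,0]*dist-Rd@np.array([.0625,0,.1285])
E
python3 - <<'E'
from g import *
s=pickle.load(open('scene.pkl','rb'));t=pickle.load(open('top.pkl','rb'))
print(tri(t,(240.2,169.2),s,(234.1,228.6)),atz(t,240.2,169.2,.109),'band',atz(t,239.77,162.54,.139))
Pt=cloud(t);hs=cv2.cvtColor(t['img'],cv2.COLOR_RGB2HSV);g=(abs(hs[...,0].astype(int)-60)<15)&(hs[...,1]>120)&(hs[...,2]>60);g=Pt[g&(Pt[...,2]>.05)]
g=g[g[:,1]>-.4];print('green',g.min(0),g.max(0))
for fl in(1,-1):
  for a in range(0,65,5):
    A=np.radians(a);out=[]
    for o,Rr in((SC,Rc),(SC+[0,0,.11],Rc),(scan_o(),Rd),(scan_o(.18),Rd)):
        q=ctrl.solve_ik(*pose(o,Rr,A,fl)); out.append(None if q is None else np.round(q,2).tolist())
    print(fl,a,out)
E
```

```text
(array([0.628815  , 0.01493695, 0.11516949]), np.float64(0.005094901610415214)) [0.62814393 0.01707967 0.109     ] band [0.64982411 0.0185557  0.139     ]
green [ 0.38126896 -0.37593121  0.13813245] [ 0.59498407 -0.27690907  0.16974932]
1 0 [[-0.56, 0.61, 0.18, 1.14, -0.0, -0.74], [-0.56, 0.59, 0.41, 1.4, -0.0, -0.74], [-0.06, 0.89, 0.63, 2.0, -0.08, -0.1], [-0.07, 0.71, 0.42, 1.97, -0.09, -0.11]]
1 5 [[-0.59, 0.56, 0.08, 1.03, 0.06, -0.77], [-0.59, 0.52, 0.3, 1.29, 0.06, -0.77], [-0.07, 0.8, 0.52, 1.89, -0.08, -0.11], [-0.08, 0.64, 0.34, 1.88, -0.08, -0.12]]
1 10 [[-0.61, 0.5, -0.02, 0.92, 0.12, -0.79], [-0.61, 0.46, 0.19, 1.18, 0.12, -0.79], [-0.07, 0.72, 0.41, 1.78, -0.07, -0.12], [-0.08, 0.56, 0.26, 1.79, -0.08, -0.13]]
1 15 [[-0.64, 0.46, -0.12, 0.82, 0.19, -0.81], [-0.64, 0.4, 0.09, 1.08, 0.19, -0.81], [-0.08, 0.63, 0.3, 1.67, -0.06, -0.13], [-0.09, 0.48, 0.18, 1.7, -0.07, -0.14]]
1 20 [[-0.67, 0.42, -0.2, 0.71, 0.26, -0.82], [-0.67, 0.35, -0.01, 0.98, 0.26, -0.82], [-0.08, 0.55, 0.2, 1.56, -0.05, -0.14], [-0.1, 0.41, 0.1, 1.61, -0.06, -0.15]]
1 25 [[-0.7, 0.39, -0.29, 0.61, 0.
[... 2741 characters left out ...]
0.13, 0.1, -0.24, 1.23, 0.0, 2.94]]
-1 45 [[-0.83, 0.33, -0.59, 0.16, 0.64, 2.3], [-0.83, 0.2, -0.44, 0.45, 0.64, 2.3], [-0.12, 0.17, -0.29, 1.02, 0.02, 2.96], [-0.15, 0.03, -0.32, 1.14, 0.02, 2.93]]
-1 50 [[-0.86, 0.34, -0.66, 0.03, 0.72, 2.31], [-0.86, 0.19, -0.51, 0.32, 0.72, 2.31], [-0.13, 0.1, -0.39, 0.91, 0.03, 2.95], [-0.16, -0.04, -0.4, 1.04, 0.04, 2.92]]
-1 55 [[-0.88, 0.35, -0.73, -0.12, 0.8, 2.34], [-0.88, 0.19, -0.59, 0.19, 0.8, 2.34], [-0.14, 0.04, -0.48, 0.8, 0.05, 2.94], [-0.18, -0.11, -0.49, 0.94, 0.06, 2.91]]
-1 60 [[-0.91, 0.38, -0.79, -0.28, 0.88, 2.38], [-0.91, 0.19, -0.67, 0.03, 0.88, 2.38], [-0.15, -0.03, -0.58, 0.68, 0.07, 2.93], [-0.19, -0.19, -0.58, 0.84, 0.09, 2.9]]
```

```bash
cat >> g.py <<'E'
A=np.radians(20)
P0,O0=pose(SC,Rc,A,1); TZ=R.from_rotvec(O0).as_matrix()[:,2]
def st(m=''):
    o=get_obs(); print(m,round(o['t'],2),o['position'].round(4),o['wrist_force'].round(1),o['ft_torque'].round(2),round(o['opening'],4),round(o['gripper_force'],1))
E
python3 - <<'E'
from g import *
p=get_obs()['position']; ctrl.movel(p+[0,0,.07],.3)
ctrl.goto(P0-.16*TZ,O0); st('above')
ctrl.movel(P0-.06*TZ,.15); print(ctrl.movel(P0,.06,force_limit=8)); st('at')
d=snap('scene');t=snap('top')
save(np.hstack([cv2.resize(d['img'][130:200,125:215],(390,300)),cv2.resize(t['img'][140:210,280:370],(390,300))]),'pre.png')
E
```

```text
above 2.51 [ 0.5419 -0.3096  0.2966] [ 0.4  0.8 -0.2] [-0.07  0.3   0.01] 0.0859 0.0
False
at 4.47 [ 0.5963 -0.2998  0.1472] [ 0.  -0.4  0.7] [-0.05  0.22  0.01] 0.0855 0.0
```

View pics/pre.png

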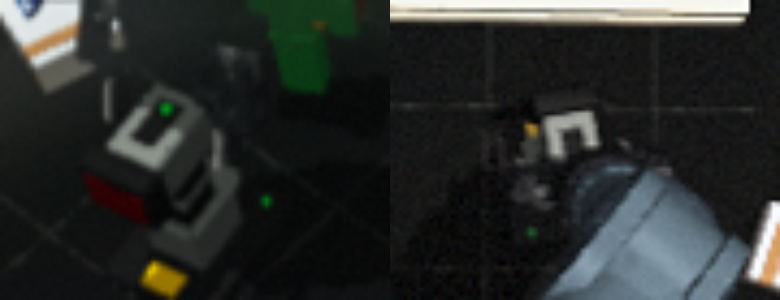

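The fingers straddle the grey head, one on each side (left crop, around (110,90) and (215,150)), and there is no contact force. Closing gently now.

Run:
```python
from g import *
ctrl.gripper_to(.03,20); ctrl.pause(.3); st('closed20')
o=get_obs(); print('yforce',(R.from_rotvec(o['ee_rot']).inv().apply(o['wrist_force'])).round(2))
```

```text
closed20 5.32 [ 0.5962 -0.2998  0.1469] [-0.3 -0.3  2. ] [-0.31  0.22 -0.03] 0.0463 22.1
yforce [-0.37 -0.19 -2.04]
```

Run:
```python
from g import *
ctrl.gripper_to(.03,80); ctrl.pause(.2); st('closed80')
o=get_obs(); np.save('grasp.npy',np.r_[o['position'],o['ee_rot']])
print(ctrl.movel(P0+[0,0,.03],.05,force_limit=15)); st('l1')
ctrl.movel(P0+[0,0,.14],.15); ctrl.pause(.2); st('l2')
t=snap('top');d=snap('scene')
save(np.hstack([cv2.resize(d['img'][100:190,115:205],(390,390)),cv2.resize(t['img'][140:210,280:350],(390,390))]),'lift.png')
```

```text
closed80 5.73 [ 0.5963 -0.2999  0.1471] [ 0.7 -1.1  3. ] [-0.46  0.08 -0.08] 0.0453 82.0
False
l1 6.48 [ 0.5959 -0.2994  0.1765] [ 0.5  1.4 -3.8] [-0.08  0.53  0.04] 0.0452 82.2
l2 7.57 [ 0.5954 -0.2991  0.2851] [-0.8  0.1 -2.9] [-0.1   0.48 -0.  ] 0.0454 82.2
```

View pics/lift.png

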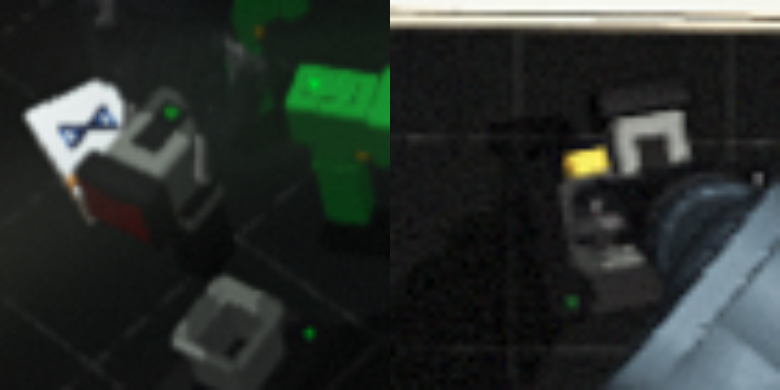

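The lift worked: the scanner is upright in the jaws, with the empty holster below it at scene crop (235,335). Now to the docket.

Run:
```python
from g import *
pp,po=pose(scan_o(.18),Rd,A,1); sp,so=pose(scan_o(.1),Rd,A,1)
ctrl.goto(pp,po); ctrl.pause(.2); st('pre')
print(ctrl.movel(sp,.08,ori=so,force_limit=12)); ctrl.pause(1.0); st('scan'); print(sp,so,get_obs()['ee_rot'])
d=snap('scene');t=snap('top')
from g import BC
for n,x in(('s',d),('t',t)): print(n,'window',proj(x,BC-Rd[:,0]*.1).round(1),'corners',[proj(x,BC-Rd[:,0]*.1+Rd@np.array([0,a,b])).round(1).tolist() for a in(-.03,.03) for b in(-.026,.026)])
save(np.hstack([cv2.resize(d['img'][175:255,190:270],(390,390)),cv2.resize(t['img'][140:220,200:280],(390,390))]),'scan.png')
```

```text
pre 9.16 [0.4445 0.0034 0.2718] [-0.5  0.1 -3.4] [ 0.09 -0.57  0.02] 0.0451 82.0
False
scan 11.31 [0.5053 0.0083 0.2204] [ 0.6  0.6 -2.6] [ 0.01 -0.59 -0.01] 0.0454 82.0
[0.50531034 0.00828454 0.22037672] [ 0.09259157 -2.7911376   0.01632639] [ 0.09250155 -2.79113572  0.01630095]
s window [250.4 200. ] corners [[245.5, 194.5], [238.1, 195.3], [262.3, 204.6], [255.6, 205.9]]
t window [241.  186.4] corners [[249.1, 190.9], [248.6, 181.0], [233.5, 191.7], [232.7, 181.8]]
```

View pics/scan.png

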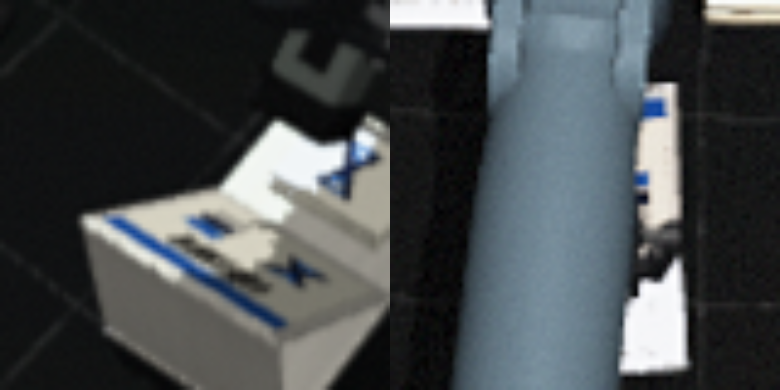

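The scanner is in front of the docket, with the nose dark at about scene (258,199). I'll overlay the expected head and nose outlines to verify the held pose.

Run:
```python
from g import *
d=pickle.load(open('scene.pkl','rb'))
k=12;u0,v0,w,h=222,170,64,48
im=cv2.resize(d['img'][v0:v0+h,u0:u0+w],(w*k,h*k),interpolation=cv2.INTER_CUBIC)
im=np.clip(im.astype(float)*1.8+15,0,255).astype(np.uint8)
o=scan_o(.1)
def q(pts): return ((proj(d,o+np.array(pts)@Rd.T)-[u0,v0]+.5)*k).astype(np.int32)
for x,hy,z0,z1,c in((.0625,.03,.1025,.1545,(255,0,0)),):
    cv2.polylines(im,[q([[x,-hy,z0],[x,hy,z0],[x,hy,z1],[x,-hy,z1]])],1,c,1)
cv2.polylines(im,[q([[-.028,-.023,.151],[.038,-.023,.151],[.038,.023,.151],[-.028,.023,.151]])],1,(255,255,0),1)
save(im,'ov.png'); Ps=cloud(d); print(Ps[190:200,240:262,2][::3,::4].round(3))
```

```text
[[ 0.005  0.209  0.207  0.212  0.216  0.218]
 [ 0.197  0.202  0.207  0.205  0.21   0.208]
 [ 0.002  0.198  0.2    0.205  0.205  0.194]
 [ 0.005 -0.002  0.196  0.197  0.206  0.195]]
```

View pics/ov.png

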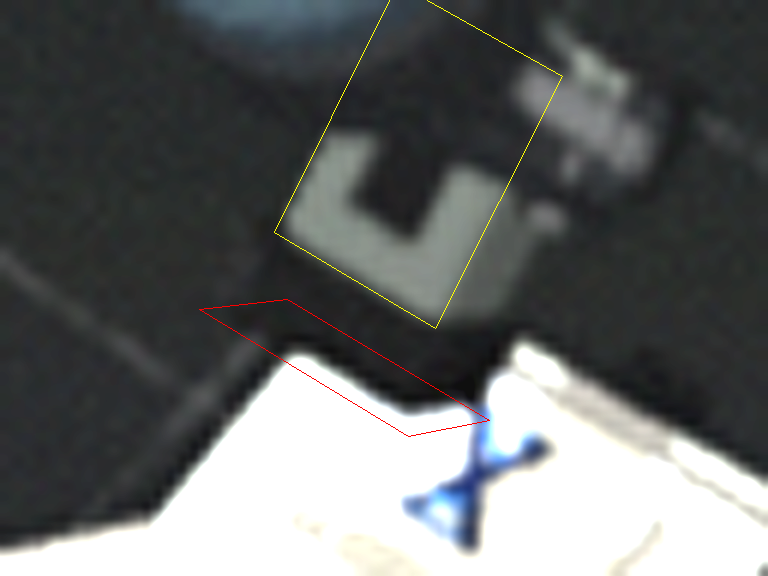

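The head outline matches to within 1 px laterally and in angle. The nose sits perhaps 2–3 mm short of 10 cm, which is fine. I'll hold a little longer, then go back over the cradle.

Run:
```python
from g import *
ctrl.pause(1.5); st('held')
pp,po=pose(scan_o(.18),Rd,A,1)
ctrl.movel(pp,.1,ori=po); ctrl.goto(P0+[0,0,.14],O0); ctrl.pause(.3); st('over')
ctrl.movel(P0+[0,0,.075],.1); ctrl.pause(.3); st('mouth')
d=snap('scene');t=snap('top')
save(np.hstack([cv2.resize(d['img'][125:195,125:195],(390,390),interpolation=2),cv2.resize(t['img'][140:210,280:350],(390,390),interpolation=2)]),'mouth.png')
print('expected origin px',proj(d,SC).round(1))
```

```text
held 12.91 [0.5053 0.0083 0.2204] [ 0.4 -1.1 -2.7] [ 0.06 -0.51  0.02] 0.0451 82.0
over 15.45 [ 0.5963 -0.2986  0.2865] [-0.5  0.4 -3.8] [-0.05  0.47 -0.  ] 0.0447 82.0
mouth 16.55 [ 0.5963 -0.2998  0.2224] [-0.8  0.7 -3.3] [-0.1   0.52  0.02] 0.0452 82.1
expected origin px [170.9 184.6]
```

View pics/mouth.png

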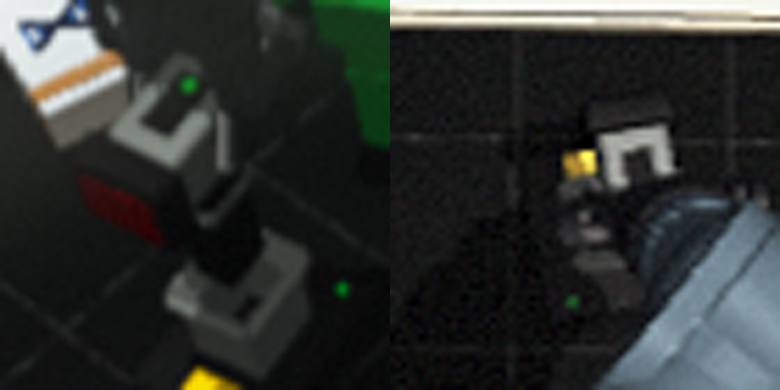

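The handle sits directly over the holster mouth (left crop, around (235,265)). Lowering with force watching.

Run:
```python
from g import *
print(ctrl.movel(P0+[0,0,.008],.05,force_limit=10)); st('near')
print(ctrl.movel(P0+[0,0,-.003],.02,force_limit=10)); ctrl.pause(.3); st('down')
```

```text
False
near 18.14 [ 0.5963 -0.2997  0.1552] [-0.2  0.1 -2.6] [-0.04  0.56 -0.  ] 0.0453 82.1
True
down 18.88 [ 0.5963 -0.2998  0.147 ] [-0.7 -0.6  6.2] [0.01 0.21 0.02] 0.0453 82.8
```

Contact came at z = 0.147, the original grasp height, so the scanner is home. Release and back out.

```bash
python3 - <<'E'
from g import *
ctrl.gripper_to(.06,20); ctrl.gripper_to(.085); ctrl.pause(.2); st('open')
p=get_obs()['position']
ctrl.movel(p-.06*TZ,.08); ctrl.movel(p-.16*TZ,.15); ctrl.goto([.30,-.45,.36],[-3.081,-.603,0]); ctrl.pause(.3); st('clear')
d=snap('scene');t=snap('top')
Pt=cloud(t);q=Pt[150:195,300:350];im=t['img'][150:195,300:350].astype(float).mean(-1);m=(q[...,2]>.15)&(im>95)
print(m.sum(),cv2.minAreaRect((q[m][:,:2]*1000).astype(np.float32)),np.median(q[m][:,2]))
save(np.hstack([cv2.resize(d['img'][130:200,130:200],(390,390),interpolation=2),cv2.resize(t['img'][140:210,280:350],(390,390),interpolation=2)]),'end.png')
E
sed -i 's/^z=np.*//;s/^S=np.*//' m.py; python3 m.py | head -3
```

```text
open 19.75 [ 0.5948 -0.2988  0.145 ] [ 0.  -0.1  0.4] [-0.05  0.28 -0.01] 0.0853 0.0
clear 23.95 [ 0.3001 -0.4499  0.36  ] [ 0.   0.6 -0.9] [-0.01  0.03 -0.01] 0.0849 0.0
150 ((605.9495849609375, -298.3507080078125), (65.63748168945312, 45.862483978271484), 10.230205535888672) 0.1629318115472908
both (array([ 0.601 , -0.299 ,  0.1764,  0.0145]), np.float64(46.7))
top (array([ 0.5996, -0.2975,  0.1765,  0.0195]), np.float64(14.2))
scene (array([ 0.6015, -0.2991,  0.1818,  0.015 ]), np.float64(28.4))
```

View pics/end.png

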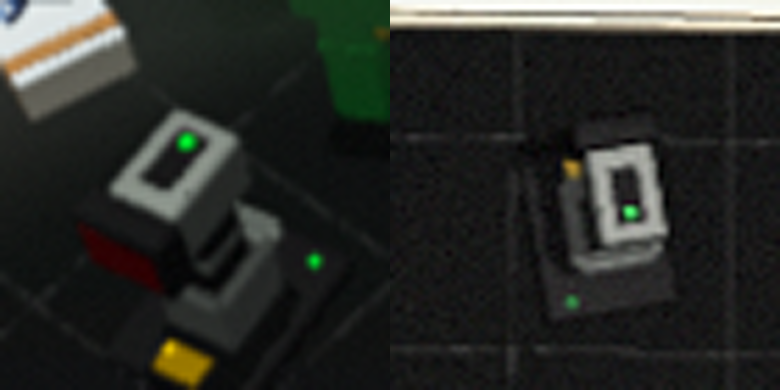

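The scanner is fully home, upright and facing as before: its pose agrees with the start to about 1 mm, and the head top is at 163 mm.

```bash
python3 -c "
from h import *
print(workorder.finish_job())"
```

```text
the job is handed in; nothing more can be done
None
```

The job is handed in: I held the scanner aimed at the middle of the blue docket's barcode from about 10 cm for over 2.5 s, then put it back fully home in its cradle facing the way it did and let go, at about 24 s; no read confirmation or verdict came back.

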